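# Show the camera the mark inside the copper box

### The arm

A 6-joint arm with a two-finger parallel gripper is mounted at the origin on the work surface. World frame = base frame: x ahead of the robot, y to its left, z up, the work surface at z = 0. Lengths are in mm, angles in degrees, forces in N, time in s.
With the tool pointing down it reaches from about 275 to 825 mm from the base axis. Payload 4.9 kg.
Tool frame: the origin (TCP) lies between the finger pads; the fingertips stand 19 mm ahead of it and the grasp point (between the pads) is the TCP; z points along the fingers, y is the direction in which the jaws open and shut (so a half turn about z gives the same grasp; the last joint's range is limited). The gripper opens to 85 mm and grips with 20 to 120 N. Pads are 22 mm wide; open, the fingers measure 114 mm over their backs; the gripper's body (76 mm by 85 mm) begins 54 mm behind the grasp point. The pads swing forward as they close: fully open they stand 13 mm farther back than shut.
Start: joints at [-76.043, 18.69, -11.035, 60.275, 0, 82.311], TCP at [202.895, -511.226, 250.281] pointing down, gripper open.
Joint ranges: [-152.03, 152.03], [-55.5, 102.48], [-74.3, 77.21], [-110.64, 120.58], [-84.22, 78.4], [-180, 180]. Speed limits (degrees/s): [147.25, 147.25, 180, 180, 180, 180].

### API

Orientations are given as [roll, pitch, yaw] about the fixed x, y, z axes, in that order (R = Rz(yaw) Ry(pitch) Rx(roll)).
In Python, from bench import * gives the robot as it stands. The module is installed in compiled form; this text tells all that it offers.
- The arm moves only by the tool play_rows, never from a script. Its argument "series" is a list of rows, each a list of 7 numbers: the turn, a rotation vector about the tool's x, y, z normalised to -1 to 1, where 1 is 30 degrees, then the shift along the tool's x, y, z normalised to -1 to 1, where 1 is 0.2 m, then the closure, from 0 (fully open) to 1 (shut). A call has 1 to 10 rows; each row is the pose to reach, as a shift and turn from the pose measured when the call began, along the tool's axes at that moment; what a row does not reach only later rows make up. A row lasts 1/8 s, in which the tool goes at most 62.5 mm and 10.7 degrees, less where a joint would pass 70% of its speed; a pose out of reach is approached as far as the arm can. A call with a number of a shift or a turn outside -1 to 1 is refused whole. A call with a gripper value outside its range is refused whole. The fingers move at their own pace and stop on an object; "newtons" is the grip in N (left out, the last holds). Time passes only in rows, so rows that repeat a pose let the fingers close. It gives the time, the measured TCP pose, the force and the opening at its end, in the units of the state.
- state(): the state, without advancing time (a new reading comes with each control period).
- snapshot(name): name is "side" or "top" or "wrist"; returns the picture (480x640x3 uint8, red, green, blue); there is no depth.
- calibration(name): a dict with "mtx" (3x3 intrinsics, pixels), "extrinsics" (4x4, takes a point from camera to world coordinates). Camera axes: x right, y down, z forward; pixel columns grow to the right and rows downward; lengths in mm; the calibration is good to about 2 mm. A picture is of the moment at which its call begins: read the wrist's pose just before it. calibration takes no time and is no camera call; for the wrist camera it gives the pose at the moment of the call.
- hand_in(): hands the job in, once; it reports no verdict.
The state is a dict: "time": time; "joint_positions": joint angles; "qvel": joint speeds; "tau": joint torques, N m; "tcp_pos": TCP position; "tool_rot": TCP orientation; "contact_force": force on the tool from outside, world axes, zero at the start; "moment": the same for the moment, N m; "gripper_width": opening from 0.0 (shut) to 1.0 (fully open).
Only numpy, scipy, OpenCV 4.12 (cv2) and the standard library are available. Lean on these libraries where they do the work, as an engineer would, in place of code of your own. Each camera call takes 0.05 s, during which the arm holds its last target. There are 200 camera calls.

### The job

Take the small mirror by the brass grip on its top, slide it along its rail until it stands straight in front of the open end of the long copper box, and turn it until the inspection camera, which looks along the rail, sees the red mark on the inside of the box's closed end in the middle of the mirror. The mirror springs back when let go, so finish while still holding it steady at that angle. Do not shift the box or the other copper pieces on the bench.

Things in the scene. Friction and masses are not known exactly. Their poses are not given: they have to be found in the camera images.
- stand: Fixed stand: steel base 70 x 500 mm with a rail, and a small black camera at its +y end, top 96 mm high. Origin on the bench on the rail's centre line, 232 mm from the lens. Own y runs along the rail to the camera, z is up; the copper box stands on the own -x side. The camera looks along own -y, level, 75 mm above the bench, straight at the mirror's turning axis.
- carriage: Red block 50 x 56 mm, top 36 mm above the bench, carrying the mirror; slides only along the rail, its origin from -150 to +150 mm on the stand's y. Starts near the end away from the camera; 1.5 N friction, stays where left. Origin on the rail's centre line at bench height, right under the mirror's turning axis; axes parallel to the stand's.
- mirror (a joint): Mirror's turn about its upright axis, rad, -0.15 to 1.25. At 0 it faces the camera (stand's +y) and the grip bar lies along the stand's x. Positive: counter-clockwise from above, its face turning towards the stand's -x. A spring (0.07 N m/rad) returns it to 0. At angle a the camera's view leaves the axis in direction 2a, counter-clockwise from stand's +y (0.785: along -x).
- mirror_grip (a point): Middle of the brass grip bar on the mirror, on the turning axis, 140 mm above the bench. Bar 48 mm long (own x), 12 mm thick (own y, the way the mirror faces), 34 mm tall (122 to 156 mm above the bench), in the mirror's plane; pinch it across its thickness from above. Below it the mirror, in a black frame 66 mm wide, 8 mm thick, 42 to 112 mm above the bench.
- sight_line (a point): No object: what the camera sees. It lies at the turning axis, 77 mm above the bench, and its own x axis points along the camera's line of sight after its reflection in the middle of the mirror (z up).
- copper_box: Loose long copper box standing on the bench, 110 x 64 x 90 mm tall, walls 4 mm, open at the top and at one end; origin under its centre. Own x points out of the open end, towards the rail; the closed end is at own -x. 0.6 kg.
- red_mark (a point): Middle of the red mark, an upright red stripe 32 mm wide on the inside of the closed end of the copper box (50 mm from the box's centre along own -x, on its centre line, 55 mm above the bench); the stripe reaches from near the floor of the box over the top of the end wall, where it shows from above.
- box_mouth (a point): Middle of the open end of the copper box, 55 mm from the box's centre along own +x, 55 mm above the bench.
- tumbler: Bystander: copper tumbler, 72 mm across, 95 mm tall, beyond the rail; origin under its centre. Leave alone.
- goblet: Bystander: copper goblet, 74 mm across, 147 mm tall, to the right of the rail; origin under the centre of its foot. Leave alone.
- rose_box: Bystander: round copper box like a ball, 88 mm across, 82 mm tall, beyond the camera; origin under its centre. Leave alone.
- copper_mug: Bystander: copper mug, 84 mm across, 100 mm tall, on the robot's right; origin under its centre. Leave alone.
- casket: Bystander: small copper casket with a brass lid, 74 x 104 x 65 mm, on the robot's left; origin under its centre. Leave alone.
Things that resemble listed ones, but are neither listed nor needed, are in the scene too. What is shaped like the copper_box but green or turquoise is not meant.

How it is judged:
By the outcome, as a careful person would: the job done as asked, in the order asked, and still so for the second after the job is handed in, while the arm keeps its last pose, push and grip.
It also fails if it takes over 35 s, if anything falls off the work surface, if the arm or the gripper's body presses on something with over 40 N, if the wrist force passes 120 N, or if a joint passes its speed limit or range.

## Working session

There is one attempt and no reset: what is moved stays moved. The work goes in short steps, Python scripts to look and compute and a tool call to move; the robot and the scene stay as the last step left them, time stands still between calls to the robot, and variables do not carry over. Pictures are saved under pics/ and viewed, about 8 in all and at most 12, crops included, and the job is handed in when it is done.

Besides the shell and the picture viewer there is one more tool, called as a command line: name --pt "numbers of a row" for each row, then --argument value for the rest. play_rows: Moves the arm, as the interface text tells. Scaled input: -1 to 1 covers 0.2 m each way for a shift and 30 degrees each way for a turn. Its arguments: {"type":"object","properties":{"series":{"type":"array"},"newtons":{"type":"number"}},"required":["series"]}

```bash
mkdir -p pics; python3 - <<'E'
from bench import *
import cv2,numpy as np
for n in("top","side"):
    im=snapshot(n);cv2.imwrite(f"pics/{n}0.png",im[:,:,::-1]);c=calibration(n);print(n,np.round(c["mtx"],1).tolist(),np.round(c["extrinsics"],3).tolist())
s=state();print(s)
E
```

```text
top [[477.6, 0.0, 316.0], [0.0, 477.6, 242.3], [0.0, 0.0, 1.0]] [[-0.009, -0.996, 0.091, 454.708], [-1.0, 0.011, 0.026, -15.897], [-0.027, -0.09, -0.996, 1429.302], [0.0, 0.0, 0.0, 1.0]]
side [[579.3, 0.0, 315.8], [0.0, 579.3, 239.6], [0.0, 0.0, 1.0]] [[-0.841, -0.307, 0.446, -46.085], [-0.541, 0.439, -0.717, 1017.019], [0.024, -0.844, -0.536, 888.626], [0.0, 0.0, 0.0, 1.0]]
{'time': 0.1, 'joint_positions': array([-7.60420031e+01,  1.87291351e+01, -1.10840984e+01,  6.02735846e+01,
        7.71062211e-04,  8.23114070e+01]), 'qvel': array([ 0.05483333, -0.15495887,  0.16962388,  0.13957218,  0.04909342,
        0.04979785]), 'tau': array([ 2.77163317e-04, -4.44238865e+01,  2.63038856e+01,  7.91128812e-03,
       -3.10321138e-04, -1.21419275e-07]), 'tcp_pos': array([ 202.78982329, -510.74963157,  249.58309781]), 'tool_rot': array([-1.79914066e+02, -1.23794241e-02,  2.16465800e+01]), 'contact_force': array([0.18947346, 0.28553311, 0.10038603]), 'moment': array([-0.00158168,  0.05098765,  0.00101769]), 'gripper_width': 0.9970989407815553}
```

View pics/top0.png

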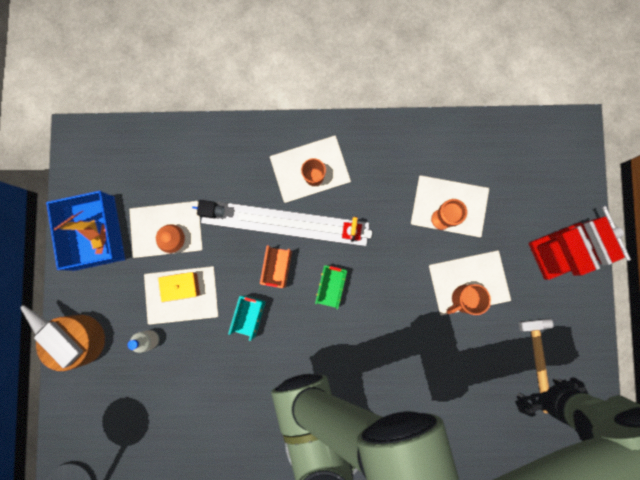

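View pics/side0.png

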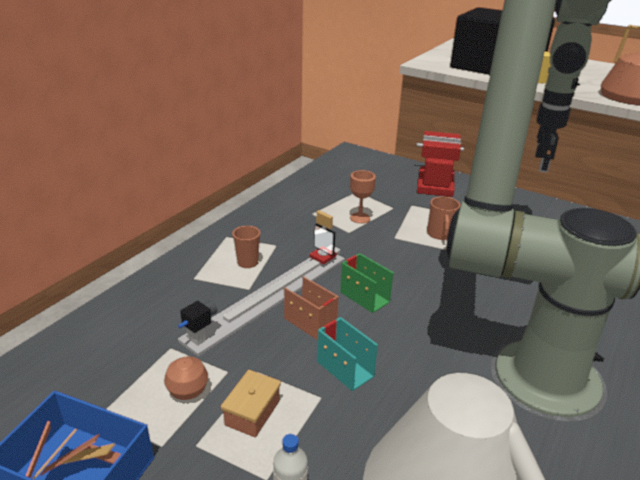

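```bash
python3 - <<'E'
import cv2,numpy as np
a=cv2.imread("pics/top0.png")[190:300,180:380];b=cv2.imread("pics/side0.png")[190:360,170:410]
a=cv2.resize(a,(800,440),interpolation=cv2.INTER_CUBIC)[:, :]
b=cv2.resize(b,(800,567),interpolation=cv2.INTER_CUBIC)
cv2.imwrite("pics/c1.png",cv2.resize(np.vstack([a,b]),(476,600)) if 0 else np.hstack([cv2.resize(a,(400,220)),cv2.resize(b,(400,283))[:220]]) if 0 else np.vstack([cv2.resize(a,(560,308)),cv2.resize(b,(560,397))[105:397]]))
E
```

```text
(no output)
```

View pics/c1.png

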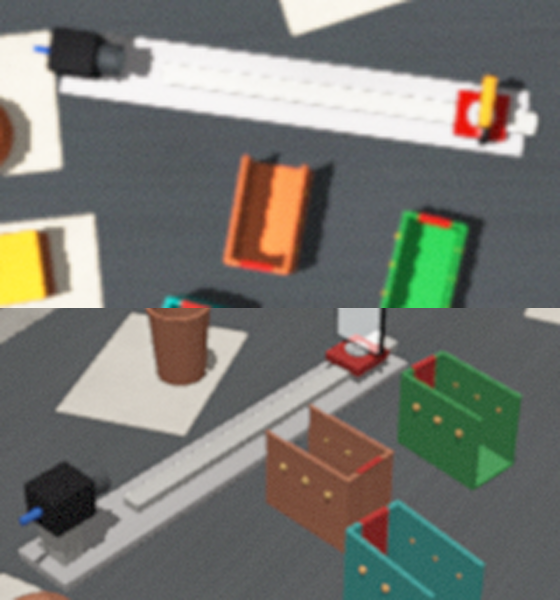

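```bash
cat > h.py <<'E'
from bench import *
import cv2,numpy as np
from scipy.spatial.transform import Rotation as R
def ray(c,px,z):
    K,E=c["mtx"],np.array(c["extrinsics"]);px=np.atleast_2d(px).astype(float)
    d=np.c_[px,np.ones(len(px))]@np.linalg.inv(K).T@E[:3,:3].T;o=E[:3,3]
    return (o+d*((z-o[2])/d[:,2])[:,None])[:,:2]
def proj(c,p):
    E=np.linalg.inv(c["extrinsics"]);q=np.atleast_2d(p)@E[:3,:3].T+E[:3,3];q=q@np.array(c["mtx"]).T;return q[:,:2]/q[:,2:]
def to(pos,yaw,steps=1):
    "row numbers for tool-down pose"
    s=state();T=R.from_euler('xyz',s["tool_rot"],degrees=True);G=R.from_euler('xyz',[180,0,yaw],degrees=True)
    return np.round(np.r_[(T.inv()*G).as_rotvec(degrees=True)/30,T.inv().apply(np.array(pos)-s["tcp_pos"])/200],3)
E
python3 - <<'E'
from h import *
c=calibration("top");s=lambda l:np.array(l)/2.8+[180,190]
b=ray(c,s([(225,262),(292,273),(310,165),(243,155)]),90);print("box",b.round(),np.linalg.norm(np.roll(b,-1,0)-b,axis=1).round(),b.mean(0))
im=cv2.imread("pics/top0.png");hsv=cv2.cvtColor(im,cv2.COLOR_BGR2HSV)
m=((hsv[...,1]<40)&(hsv[...,2]>190)).astype('u1');m[:,:190]=0;m[:,380:]=0;m[:200]=0;m[250:]=0
n,l,st,_=cv2.connectedComponentsWithStats(m);k=1+st[1:,4].argmax();r=cv2.minAreaRect(np.argwhere(l==k)[:,::-1].astype('f4'));p=ray(c,cv2.boxPoints(r),10);print("rail",st[k],p.round(),p.mean(0))
m=((abs(hsv[...,0].astype(int)-24)<7)&(hsv[...,1]>120)&(hsv[...,2]>130)).astype('u1');m[:,:340]=0;m[:,370:]=0;m[:210]=0;m[250:]=0
q=np.argwhere(m)[:,::-1];print("bar",len(q),q.mean(0),ray(c,q.mean(0),150))
print("wrist",np.round(calibration("wrist")["mtx"],0).tolist(),np.round(calibration("wrist")["extrinsics"],2).tolist())
E
```

```text
box [[462. 177.]
 [451. 109.]
 [559.  91.]
 [570. 159.]] [ 68. 110.  69. 109.] [510.34162251 133.8846149 ]
rail [ 201  204  171   41 2918] [[ 648.  369.]
 [ 717.  360.]
 [ 639. -148.]
 [ 572. -137.]] [644.02709992 111.00123712]
bar 79 [353.5443038  225.43037975] [[615.68234348 -83.65945369]]
wrist [[427.0, 0.0, 323.0], [0.0, 427.0, 234.0], [0.0, 0.0, 1.0]] [[0.37, -0.9, -0.25, 266.04], [-0.93, -0.35, -0.1, -484.96], [-0.0, 0.27, -0.96, 373.96], [0.0, 0.0, 0.0, 1.0]]
```

play_rows --pt "0 0 -0.36 0.2 -0.13 -0.02 0" --pt "0 0 -0.7 0.4 -0.26 -0.04 0" --pt "0 0 -1 0.58 -0.38 -0.05 0" --pt "0 0 -1 0.58 -0.38 -0.05 0"

```text
time: 0.6
tcp_pos: [283.6, -394.9, 259.7]
tool_rot: [-179.9, -0.1, 51.9]
contact_force: [-0.3, -0.1, 0.9]
gripper_width: 0.998
```

play_rows --pt "0 0 -0.36 0.23 -0.02 -0.02 0" --pt "0 0 -0.7 0.46 -0.03 -0.04 0" --pt "0 0 -1 0.7 -0.04 -0.05 0" --pt "0 0 -1 0.7 -0.04 -0.05 0"

```text
time: 1.1
tcp_pos: [364.7, -278.5, 269.9]
tool_rot: [-179.9, -0.2, 82.0]
contact_force: [0.1, -0.1, -0.3]
gripper_width: 1.001
```

play_rows --pt "0 0 -0.36 0.2 0.1 -0.02 0" --pt "0 0 -0.7 0.4 0.2 -0.04 0" --pt "0 0 -1 0.62 0.31 -0.05 0" --pt "0 0 -1 0.62 0.31 -0.05 0"

```text
time: 1.6
tcp_pos: [444.3, -163.7, 280.0]
tool_rot: [180.0, -0.1, 112.1]
contact_force: [0.2, -0.1, -0.1]
gripper_width: 1.0
```

play_rows --pt "0 0 -0.36 0.13 0.2 -0.02 0" --pt "0 0 -0.7 0.26 0.4 -0.04 0" --pt "0 0 -1 0.38 0.58 -0.05 0" --pt "0 0 -1 0.38 0.58 -0.05 0"

```text
time: 2.1
tcp_pos: [524.1, -49.9, 289.8]
tool_rot: [179.9, -0.1, 142.1]
contact_force: [0.6, -0.6, -0.6]
gripper_width: 1.0
```

play_rows --pt "0 0 -0.36 0.01 0.23 -0.02 0" --pt "0 0 -0.7 0.03 0.46 -0.04 0" --pt "0 0 -1 0.04 0.7 -0.05 0" --pt "0 0 -1 0.04 0.7 -0.05 0" --pt "0 0 -1 0.04 0.7 -0.05 0"

```text
time: 2.72
tcp_pos: [603.2, 63.2, 299.3]
tool_rot: [180.0, -0.1, 171.8]
contact_force: [-0.4, -0.3, 0.4]
gripper_width: 0.999
```

```bash
python3 - <<'E'
from h import *
import pickle
c=calibration("wrist");im=snapshot("wrist");cv2.imwrite("pics/w1.png",im[:,:,::-1]);pickle.dump(c,open("w1.pkl","wb"));s=state();print(s["tcp_pos"],s["tool_rot"],s["joint_positions"],s["time"])
E
```

```text
[603.14075849  63.13814965 299.6127643 ] [ 1.79951254e+02 -1.19068747e-01  1.71850025e+02] [-1.02463718e+00  2.34962035e+01  3.29824041e+00  6.99141397e+01
  6.31383834e-02  7.12532685e+00] 2.775
```

View pics/w1.png

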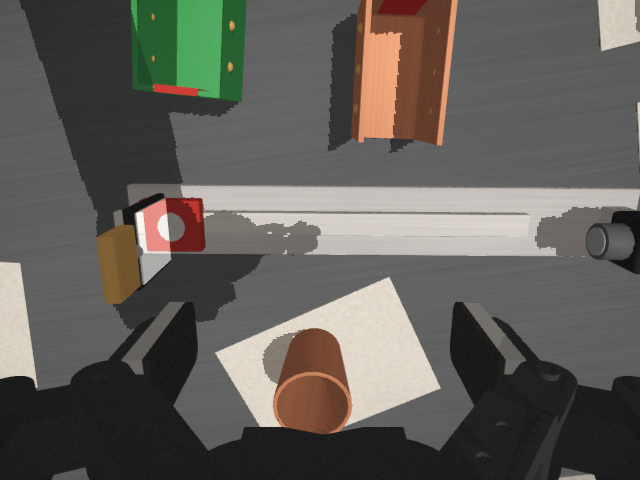

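```bash
python3 - <<'E'
import cv2
im=cv2.imread("pics/w1.png");cv2.imwrite("pics/c2.png",cv2.resize(im[0:150,320:480],(640,600),interpolation=cv2.INTER_CUBIC))
E
```

```text
(no output)
```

View pics/c2.png

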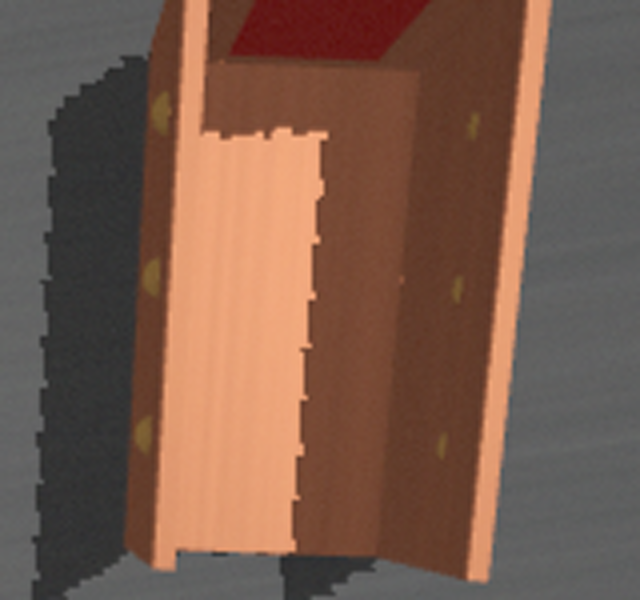

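```bash
python3 - <<'E'
from h import *
import pickle
c=pickle.load(open("w1.pkl","rb"));im=cv2.imread("pics/w1.png");hsv=cv2.cvtColor(im,cv2.COLOR_BGR2HSV).astype(int)
q=np.array([(153,571),(183,0),(490,581),(552,0)])/4+[320,0];p=ray(c,q,90);print("rim",p.round(1))
g=lambda d:np.degrees(np.arctan2(-d[1],-d[0]))
print("angles",g(p[1]-p[0]),g(p[3]-p[2]),"w",np.linalg.norm(p[0]-p[2]))
# rail edges by column
L=im.astype(float).mean(2);e=[]
for x in range(330,530,5):
    gr=np.gradient(cv2.GaussianBlur(L[:,x:x+1],(1,5),1)[:,0]);a=170+gr[170:200].argmax();b=240+gr[240:270].argmin();e.append((x,a,b))
e=np.array(e,float);
for z in(6,10,14,20):
    A=ray(c,e[:,:2],z);B=ray(c,e[:,[0,2]],z);fa=np.polyfit(A[:,1],A[:,0],1);fb=np.polyfit(B[:,1],B[:,0],1);s=(fa[0]+fb[0])/2;
    print(z,"slopes",fa[0],fb[0],"x at y=0",fa[1],fb[1],"mid",(fa[1]+fb[1])/2,"width",(fb[1]-fa[1])*np.cos(np.arctan(s)))
red=((hsv[...,0]<8)|(hsv[...,0]>172))&(hsv[...,1]>150)&(hsv[...,2]>120);red[:195]=0;red[260:]=0;red[:,210:]=0
ys,xs=np.nonzero(red);print("red",xs.min(),xs.max(),ys.min(),ys.max(),ray(c,[(203.5,198),(204,251)],36))
m=((abs(hsv[...,0]-20)<8)&(hsv[...,1]>110));m[:220]=0;m[310:]=0;m[:,:90]=0;m[:,150:]=0
v=hsv[...,2];print("V hist",np.histogram(v[m],8))
for y in range(226,304,8):print(y,v[y,92:146:3]*m[y,92:146:3])
E
```

```text
rim [[559.4  96.9]
 [462.5 114. ]
 [570.5 160.6]
 [471.8 178.2]]
angles -10.029976618781038 -10.152530931769475 w 64.62971244450867
6 slopes 0.15010746368910483 0.15145091521314732 x at y=0 592.5149740482888 663.327074141521 mid 627.9210240949049 width 70.02063586134211
10 slopes 0.1501074636891028 0.15145091521314363 x at y=0 591.8629314118875 661.996268351654 mid 626.9295998817707 width 69.34945921861647
14 slopes 0.1501074636891031 0.1514509152131449 x at y=0 591.2108887754856 660.6654625617866 mid 625.9381756686362 width 68.67828257589125
20 slopes 0.15010746368910188 0.15145091521314683 x at y=0 590.2328248208834 658.6692538769852 mid 624.4510393489343 width 67.67151761180234
red 166 200 200 248 [[592.39163946 -46.30869195]
 [642.58159892 -56.9733944 ]]
V hist (array([   8,    6,   10,    9,   18,   55, 1498, 1088]), array([ 43.,  54.,  65.,  76.,  87.,  98., 109., 120., 131.]))
226 [  0   0   0   0   0   0   0   0   0 118 117 117 118 117   0   0   0   0]
234 [  0   0   0   0 116 116 116 114 112 116 113 114 113 113 108   0   0   0]
242 [  0   0 126 128 131 129 130 122 115 111 114 113 109 110 114   0   0   0]
250 [  0   0 123 123 129 126 127 127 114 112 113 112 114 114 112   0   0   0]
258 [  0   0   0 124 128 129 127 126 118 111 113 110 113 112 113 108   0   0]
266 [  0   0   0 124 125 130 129 126 122 115 110 112 112 111 110 115   0   0]
274 [  0   0   0 116 124 129 127 125 125 112 110 114 113 111 113 112   0   0]
282 [  0   0   0   0 124 127 127 126 126 116 115 111 112 113 112 110  83   0]
290 [  0   0   0   0 126 123 129 125 126 123 113 112 112 111 103   0   0   0]
298 [  0   0   0   0   0 125 128 125 124 125 112 110   0   0   0   0   0   0]
```

play_rows --pt "0 0 0.014 -0.05 -0.24 0.12 0" --pt "0 0 0.014 -0.1 -0.48 0.24 0" --pt "0 0 0.014 -0.16 -0.705 0.35 0" --pt "0 0 0.014 -0.16 -0.705 0.35 0" --pt "0 0 0.014 -0.16 -0.705 0.35 0"

```text
time: 3.4
tcp_pos: [614.0, -82.0, 229.7]
tool_rot: [179.9, -0.1, 171.3]
contact_force: [-0.3, 0.6, -0.1]
gripper_width: 0.998
```

```bash
python3 - <<'E'
from h import *
import pickle
c=pickle.load(open("w1.pkl","rb"));print("bar w1",ray(c,[(111,271),(97,241),(115,240),(107,303),(122,302)],156).round(1),"lens",ray(c,[(592,241)],75))
c=calibration("wrist");im=snapshot("wrist");cv2.imwrite("pics/w2.png",im[:,:,::-1]);s=state();print(s["tcp_pos"],s["tool_rot"])
print("pred bar px",proj(c,[[615,-81,156]]))
hsv=cv2.cvtColor(im,cv2.COLOR_RGB2HSV).astype(int);m=((abs(hsv[...,0]-20)<8)&(hsv[...,1]>110)&(hsv[...,2]>60)).astype('u1')
n,l,st,ce=cv2.connectedComponentsWithStats(m);k=1+st[1:,4].argmax();print(st[k],ce[k],cv2.minAreaRect(np.argwhere(l==k)[:,::-1].astype('f4')))
E
```

```text
bar w1 [[614.3 -81. ]
 [592.7 -84.3]
 [593.7 -72.5]
 [636.4 -90.1]
 [637.1 -79.8]] lens [[670.21523687 284.89274951]]
[614.35476705 -81.26962304 230.17418154] [ 1.79946475e+02 -8.65544881e-02  1.71351861e+02]
pred bar px [[324.83210522 262.14739041]]
[ 309  201   26  104 2477] [321.45175616 252.3161082 ] ((321.5, 252.5), (103.0, 25.0), 90.0)
```

View pics/w2.png

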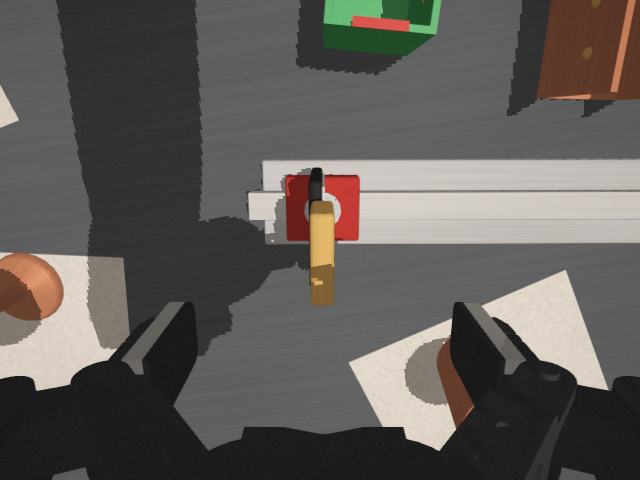

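play_rows --pt "0 0 0 0 0 0.2 0" --pt "0 0 0 0 0 0.35 0" --pt "0 0 0 0 0 0.45 0" --pt "0 0 0 0 0 0.45 0" --pt "0 0 0 0 0 0.45 0.6" --pt "0 0 0 0 0 0.45 1" --pt "0 0 0 0 0 0.45 1" --pt "0 0 0 0 0 0.45 1" --pt "0 0 0 0 0 0.45 1" --pt "0 0 0 0 0 0.45 1" --newtons 30

```text
time: 4.7
tcp_pos: [614.5, -81.4, 140.7]
tool_rot: [180.0, -0.0, 171.3]
contact_force: [-0.5, -0.9, 4.1]
gripper_width: 0.134
```

```bash
python3 - <<'E'
from h import *
s=state();print(s);print(to([644.8,114.6,140],171.42))
E
```

```text
{'time': 4.7, 'joint_positions': array([-1.43763861e+01,  3.09819907e+01, -8.63908411e+00,  5.04216022e+01,
        3.42049851e-02, -5.72412568e+00]), 'qvel': array([-0.00785573,  0.05768009, -0.02991363, -0.11742614,  0.01768125,
        0.02816612]), 'tau': array([ 2.10285340e-01, -5.06470692e+01,  2.31261224e+01, -2.89315246e-01,
        1.72396721e-01, -3.96525706e-03]), 'tcp_pos': array([614.50763623, -81.3541713 , 140.72069989]), 'tool_rot': array([ 1.79961709e+02, -3.90526163e-02,  1.71347740e+02]), 'contact_force': array([-0.52474345, -0.91289328,  4.09121584]), 'moment': array([-0.05416538,  0.19984402,  0.04784006]), 'gripper_width': 0.1336742405370844}
[ 0.001 -0.001 -0.002 -0.002  0.991  0.004]
```

play_rows --pt "0 0 0 0 0.06 0 1" --pt "0 0 0 0 0.18 0 1" --pt "0 0 0 0 0.32 0 1" --pt "0 0 0 0 0.46 0 1" --pt "0 0 0 0 0.6 0 1" --pt "0 0 0 0 0.74 0 1" --pt "0 0 0 0 0.86 0 1" --pt "0 0 0 0 0.95 0 1" --pt "0 0 0 0 0.99 0 1" --pt "0 0 0 0 0.99 0 1"

```text
time: 5.95
tcp_pos: [644.3, 115.4, 140.7]
tool_rot: [179.9, -0.1, 171.4]
contact_force: [-1.6, 1.9, 2.4]
gripper_width: 0.133
```

play_rows --pt "0 0 -0.1 0 0 0 1" --pt "0 0 -0.25 0 0 0 1" --pt "0 0 -0.4 0 0 0 1" --pt "0 0 -0.55 0 0 0 1" --pt "0 0 -0.7 0 0 0 1" --pt "0 0 -0.75 0 0 0 1" --pt "0 0 -0.75 0 0 0 1"

```text
time: 6.82
tcp_pos: [644.2, 115.2, 140.7]
tool_rot: [179.8, -0.0, -166.2]
contact_force: [-0.6, 1.3, 2.5]
gripper_width: 0.135
```

```bash
python3 - <<'E'
from h import *
s=state();print(s["tcp_pos"],s["tool_rot"],s["contact_force"],s["moment"],s["gripper_width"]);print(to([644.8,114.6,140.7],215.67))
E
```

```text
[644.20845863 115.18192266 140.73533543] [ 1.79838223e+02 -1.10274466e-02 -1.66174399e+02] [-0.60982286  1.31195572  2.50986273] [-0.00319333  0.11784167 -0.00460752] 0.13495876115688826
[ 0.005  0.001 -0.728 -0.002 -0.004  0.   ]
```

play_rows --pt "0 0 -0.1 0 0 0 1" --pt "0 0 -0.25 0 0 0 1" --pt "0 0 -0.4 0 0 0 1" --pt "0 0 -0.55 0 0 0 1" --pt "0 0 -0.68 0 0 0 1" --pt "0 0 -0.73 0 0 0 1" --pt "0 0 -0.73 0 0 0 1"

```text
time: 7.7
tcp_pos: [644.2, 115.1, 140.7]
tool_rot: [179.8, 0.0, -144.3]
contact_force: [-0.6, 1.9, 1.7]
gripper_width: 0.134
```

```bash
python3 - <<'E'
from h import *
import pickle
s=state();print(s["tcp_pos"],s["tool_rot"],s["contact_force"],s["moment"],s["gripper_width"]);print(to([644.8,114.6,140.7],215.67))
c=calibration("wrist");im=snapshot("wrist");cv2.imwrite("pics/w3.png",im[:,:,::-1]);pickle.dump(c,open("w3.pkl","wb"))
print(proj(c,[[644.8,114.6,36],[564.95,128.75,90],[456.6,148,90],[559.4,96.9,90],[570.5,160.6,90],[451,116,90],[462,180,90]]).round())
cv2.imwrite("pics/top1.png",snapshot("top")[:,:,::-1]);cv2.imwrite("pics/side1.png",snapshot("side")[:,:,::-1])
E
```

```text
[644.17435195 115.06028835 140.70077767] [ 1.79842892e+02  4.35762993e-02 -1.44336613e+02] [-0.63549901  1.87587549  1.66399941] [ 0.04838189  0.05294589 -0.08403756] 0.13390848921505255
[ 0.005  0.001 -0.    -0.001 -0.004 -0.   ]
[[ 321.  241.]
 [ 464.  145.]
 [ 706.  -77.]
 [ 411.   84.]
 [ 514.  201.]
 [ 656. -156.]
 [ 753.   -4.]]
```

View pics/w3.png

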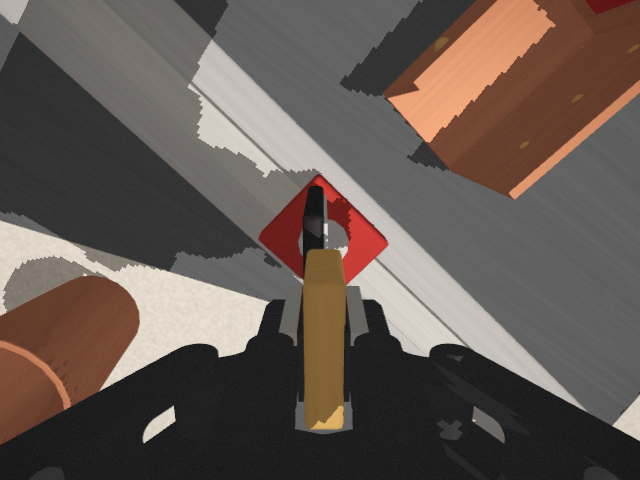

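```bash
python3 - <<'E'
from h import *
import pickle
c=pickle.load(open("w3.pkl","rb"));im=cv2.imread("pics/w3.png");h=cv2.cvtColor(im,cv2.COLOR_BGR2HSV).astype(int)
P=[]
for x in range(525,640,6):
    col=np.nonzero((h[:,x,1]>90)&(h[:,x,2]>150)&(h[:,x,0]<20))[0];col=col[col>60]
    if len(col):P.append((x,col.max()+.5))
p=ray(c,P,90);f=np.polyfit(p[:,0],p[:,1],1);print(len(P),"rim angle",np.degrees(np.arctan(f[0])),"resid",np.abs(np.polyval(f,p[:,0])-p[:,1]).max())
k=np.hypot(1,f[0]);u=np.array([1,f[0]])/k;t=np.array([644.17,115.06])
print("dist of axis from box side wall (32 wanted):",(f[0]*t[0]+f[1]-t[1])/k)
a,b=[cv2.imread(f"pics/{n}.png") for n in("side0","side1")];d=cv2.absdiff(a,b).max(2)
print("side diff box",(d[280:335,286:338]>40).sum(),"tumbler",(d[225:268,232:262]>40).sum(),"rose",(d[350:400,160:210]>40).sum(),"casket",(d[370:435,220:282]>40).sum(),"goblet",(d[170:222,348:378]>40).sum(),"mug",(d[195:240,425:460]>40).sum())
s=state();print(s["qvel"].round(2),s["time"])
E
```

```text
20 rim angle -10.03580443662829 resid 0.2827885410586646
dist of axis from box side wall (32 wanted): 31.63070175359411
side diff box 101 tumbler 78 rose 0 casket 0 goblet 0 mug 215
[-0.01  0.08 -0.03  0.03  0.01 -0.14] 7.85
```

```bash
python3 -c "
from bench import *
print(hand_in())"
```

```text
the job is handed in; nothing more can be done
None
```

I gripped the mirror by its brass bar at 30 N and slid it about 199 mm along the rail to the box's centre line. I then turned it about 44.3° (0.772 rad) towards the open end and handed in while still holding it, at 7.9 s. The verdict is not reported, and I never saw the inspection camera's own picture, so the aim at the red mark rests on geometry.

**Position and angle:**
- A second wrist picture put the mirror's axis 31.6 mm from the box's side-wall plane, where 32 mm is dead centre.
- It gave a box direction of -10.04°, against -10.1° from the first picture.
- The slide followed the rail direction I had measured in the picture (8.6°).
- The arm was still and the outside force was about 2 N.

**Other pieces:**
- The rose box, casket and goblet showed no change in the before-and-after side view.
- The box, tumbler and mug regions showed some changed pixels (101, 78 and 215). I put these down to the arm and its shadow, but did not look at that side picture.
- The box's rim matched its earlier measurement to within about 1–2 mm. I did not check the tumbler and mug separately, but no unexpected force showed up during the moves.

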